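Snap a circuit board onto its four nylon pillars

TASK

Take the green circuit board off the black foam by its heat sink and lay it in the aluminium chassis, relay end to the terminal strip, feeling for the spot where all four holes drop over the white nylon snap pillars. Then press it down evenly with the fingertips, one end at a time or little by little round the corners, never leaning more than about 5 degrees and never pushed with more than about 25 N (forcing all four at once would crack it), until every pillar has clicked and it sits fully home. Leave gauge, brown cup and jar where they are.

Things in the scene. Friction and masses are not known exactly. Their poses are not given: they have to be found in the camera images.
- chassis: Open aluminium tray, fixed. Origin mid underside, x along its length to the end with black terminal strip and brass port (from x = 74 mm on, up to 40 mm high), z up. Spans x = -74..100, y = +-56; flanges 18 mm high. Inside, four white nylon snap pillars at x = +-55, y = +-35 mm, on a slotted steel frame clamped anywhere up to 5.5 mm off in x and in y: find them by feel or sight.
- pillars (a point): Nominal middle of the four pillars (chassis x = 0, y = 0), at the height of their shoulders, 22 mm above the chassis origin; the real frame is up to 5.5 mm off in x and y, exact in height and spacing, fixed. On each shoulder stand a 6 mm stem and a split springy arrowhead: 12 mm wide (x) by 3.6 mm, tapering to 3 mm at the top, 10 mm above the shoulder.
- board: Green board, 130 x 90 x 3.2 mm, about 0.22 kg, flat on 8 mm foam, parts up. Origin mid underside, x along its length to the end with two blue relays (goes to the terminal strip: board x along chassis x). Holes 8 mm at x = +-55, y = +-35 mm. Grip by the finned heat sink in the middle: 44 (x) x 26 (y) mm, top 27.2 mm above the origin, free beside its 44 mm sides.
- gauge: Loose bystander: round white pressure gauge with a brass stem, 81 x 52 x 27 mm. Origin under its middle.
- bellows_cup: Loose bystander: brown rubber bellows cup, 50 mm wide, 72 mm high. Origin under its middle.
- ring_jar: Loose bystander: white jar with black lid, 45 mm wide, 55 mm high. Origin under its middle.
- hole_a (a point): Hole a (board x = 55, y = 35 mm): its centre at the underside, level with the shoulder when home. Laid on the pillars, the underside is 10 mm above the shoulders if the tips miss the holes, about 6.5 mm when all four holes are over the arrowheads (within about 2 mm of centre; let go, it then centres itself).
- hole_b (a point): Hole b (board x = 55, y = -35 mm): its centre at the underside, level with the shoulder when home. Pressed from there, force rises to about 9 N a pillar (7 to 12) at 4 mm above the shoulder, drops, and the barbs click out over the board at 0.7 mm; then the shoulder stops it hard. Two pillars at once take 17 to 22 N, four over 30 N. Let go before the click, it springs back or hangs part-way.
- hole_c (a point): Hole c (board x = -55, y = 35 mm): its centre at the underside, level with the shoulder when home. To press on: bare ends, white outlines 18 (x) x 54 (y) mm centred on board x = +-55, y = 0, top face 3.2 mm above the underside. Two fingertips spread along y, about 26 mm apart, load both pillars of an end alike; one pillar alone home leans the board 6 degrees.
- hole_d (a point): Hole d (board x = -55, y = -35 mm): its centre at the underside, level with the shoulder when home. Other board parts stand only at |x| = 25 to 42 mm, up to 17.2 mm above the underside.

How it is judged:
By the outcome, as a careful person would: the job done as asked, in the order asked, and still so for the second after the job is handed in, with the robot touching nothing.
It also fails if it takes over 67 s, if anything falls off the work surface, if the arm or the gripper's body presses on something with over 40 N, if the wrist force passes 120 N, or if a joint passes its speed limit or range.

ROBOT

A 6-joint arm with a two-finger parallel gripper is mounted at the origin on a cart in front of the work surface, level with it; the furniture and walls round the work are solid. World frame = base frame: x ahead of the robot, y to its left, z up, the work surface at z = 0. Lengths are in m, angles in rad, forces in N, time in s.
With the tool pointing down it reaches from about 0.375 to 0.925 m from the base axis. Payload 5.7 kg.
Tool frame: the origin (TCP) lies at the very end of the fingers, on their centre line; the grasp point (between the pads) lies 19 mm behind it (ctrl.tcp_to_grasp is the distance from the TCP to the grasp point, in m); z points along the fingers, y is the line along which they close (so a half turn about z gives the same grasp; the last joint's range is limited). The gripper opens to 85 mm and grips with 20 to 120 N. Pads are 22 mm wide; open, the fingers measure 114 mm over their backs; the gripper's body (76 mm by 85 mm) begins 54 mm behind the grasp point. The pads swing forward as they close: fully open they stand 13 mm farther back than shut.
Start: joints at [-1.369, 0.359, 1.51, -0, 1.272, -0.115], TCP at [0.187, -0.57, 0.231] pointing down, gripper open.
Joint ranges: [-2.97, 2.97], [-1.01, 2.36], [0.21, 2.38], [-0.96, 4.11], [0.2, 2.71], [-2.98, 2.98]. Speed limits (rad/s): [2.39, 2.39, 3.14, 3.14, 3.14, 3.14].

INTERFACE

Orientations are given as a unit quaternion [w, x, y, z].
In Python, from rig import sensors, capture, order, models, ctrl gives the robot as it stands.
- The arm moves only by the tool apply_moves, never from a script. Its argument "rows" is a list of rows, each an object of numbers: "x", "y", "z": the shift along the world's x, y, z in m; "turn": the turn about the world's z in degrees. A call has 1 to 8 rows; each row is the pose to reach, as a shift and turn from the pose commanded when the call began; what a row does not reach only later rows make up. A row lasts 1/10 s, in which the tool goes at most 50 mm and 8.59 degrees, less where a joint would pass 70% of its speed; a pose out of reach is approached as far as the arm can. A call with a gripper value outside its range is refused whole. "grip" is the finger opening in m, from 0 to 0.0854, set as the call begins (left out, the last holds). The fingers move at their own pace and stop on an object; "force" is the grip in N (left out, the last holds). Time passes only in rows, so rows that repeat a pose let the fingers close. It gives the time, the measured TCP pose, the force, the opening and the grip force at its end, in the units of the state.
- sensors.read_state(): the state, without advancing time (a new reading comes with each control period).
- capture(name): name is "scene" or "top"; returns a dict with "img" (480x640x3 uint8, red, green, blue), "mtx" (3x3 intrinsics, pixels), "k1" (the pictures are not rectified: a ray, as slopes to the right and down, at radius r is drawn at 1 + k1 r^2 times it, then the intrinsics apply), "pose" (4x4, takes a point from camera to world coordinates). Camera axes: x right, y down, z forward; pixel columns grow to the right and rows downward; lengths in m; the calibration is good to about 2 mm. A picture is of the moment at which its call begins. There is no depth.
- order.sign_off(): hands the job in; it is judged then, once.
Trained networks look in a picture, given as the dict that the camera call returned (one of the last four; its "shot" number tells which), for a name from the list of things; names that differ only in an ending like _2 or _b are one class to them, and where a whole thing is asked for, a point or a joint stands for the part that bears it (a point fixed in the world has none). Each returns a list of dicts, best first, with "confidence" (0 to 1); they miss things now and then, are a little off and sometimes report something else, mostly with a low value. They report only what shows in the picture. A call takes as long as a camera call.
- models.outline_of(label, picture): "mask" (480x640 bool, what is visible of it).
- models.place_of(label, picture): "centre" ([x, y, z] in m, in world coordinates, good to about 4 mm: a listed point, or the origin of a listed thing).
The state is a dict: "time_s": time; "joint_positions": joint angles; "joint_velocities": joint speeds; "joint_efforts": joint torques, N m; "eef_pos": TCP position; "eef_rot": TCP orientation; "contact_force": force on the tool from outside, world axes, zero at the start; "torque": the same for the moment, N m; "width": finger opening in m; "grasp_force": force on a finger pad.
Only numpy, scipy, OpenCV 4.12 (cv2) and the standard library are available. Lean on these libraries where they do the work, as an engineer would, in place of code of your own. Each camera call takes 0.05 s, during which the arm holds its last target. There are 200 camera calls.

## Working session

There is one attempt and no reset: what is moved stays moved. The work goes in short steps, Python scripts to look and compute and a tool call to move; the robot and the scene stay as the last step left them, time stands still between calls to the robot, and variables do not carry over. Pictures are saved under pics/ and viewed, at most 10 in all, crops included, and the job is handed in when it is done.

Besides the shell and the picture viewer there is one more tool, called by a JSON object that holds its "op" and its "data", one argument or row to a line. apply_moves: Moves the arm, as the interface text tells. Its arguments: {"type":"object","properties":{"rows":{"type":"array","items":{"type":"object","properties":{"x":{"type":"number"},"y":{"type":"number"},"z":{"type":"number"},"turn":{"type":"number"}}}},"grip":{"type":"number"},"force":{"type":"number"}},"required":["rows"]}

```bash
ls; mkdir -p pics; cat > h.py <<'E'
import numpy as np, cv2
from rig import sensors, capture, order, models, ctrl
def snap(n,f):
    c=capture(n); cv2.imwrite('pics/'+f,c['img'][:,:,::-1]); return c
def ray(c,u,v):
    K=np.array(c['mtx']);k1=c['k1']
    d=np.array([(u-K[0,2])/K[0,0],(v-K[1,2])/K[1,1]]);s=d.copy()
    for _ in range(30): s=d/(1+k1*(s@s))
    P=np.array(c['pose']); return P[:3,3],P[:3,:3]@np.r_[s,1]
def at(c,u,v,z):
    o,d=ray(c,u,v); return o+d*(z-o[2])/d[2]
def proj(c,p):
    P=np.array(c['pose']);q=P[:3,:3].T@(np.array(p)-P[:3,3]);s=q[:2]/q[2]
    s=s*(1+c['k1']*(s@s));K=np.array(c['mtx']);return K[0,0]*s[0]+K[0,2],K[1,1]*s[1]+K[1,2]
E
python3 - <<'E'
from h import *
np.set_printoptions(precision=4,suppress=True)
for n in ['top','scene']:
    c=snap(n,n+'1.png'); print(n,np.array(c['pose']))
    for l in ['chassis','pillars','board','hole_a','hole_b','hole_c','hole_d','gauge','bellows_cup','ring_jar']:
        r=models.place_of(l,c)
        print(l,[(np.array(x['centre']),round(x['confidence'],2)) for x in r[:4]])
print(sensors.read_state())
E
```

```text
pics
top [[-0.003  -0.9857  0.1687  0.3666]
 [-0.9998 -0.     -0.0177  0.2606]
 [ 0.0174 -0.1687 -0.9855  1.056 ]
 [ 0.      0.      0.      1.    ]]
chassis [(array([ 0.6652,  0.0851, -0.003 ]), 0.8), (array([0.783 , 0.1239, 0.0009]), 0.7)]
pillars [(array([0.662 , 0.0876, 0.0212]), 0.78)]
board [(array([0.3398, 0.3118, 0.0094]), 0.63)]
hole_a [(array([0.299 , 0.2586, 0.0107]), 0.9), (array([0.3165, 0.3686, 0.012 ]), 0.8), (array([0.3744, 0.2454, 0.0141]), 0.8), (array([0.3884, 0.3578, 0.0133]), 0.67)]
hole_b [(array([0.299 , 0.2586, 0.0107]), 0.9), (array([0.3165, 0.3686, 0.012 ]), 0.8), (array([0.3744, 0.2454, 0.0141]), 0.8), (array([0.3884, 0.3578, 0.0133]), 0.67)]
hole_c [(array([0.299 , 0.2586, 0.0107]), 0.9), (array([0.3165, 0.3686, 0.012 ]), 0.8), (array([0.3744, 0.2454, 0.0141]), 0.8), (array([0.3884, 0.3578, 0.0133]), 0.67)]
hole_d [(array([0.299 , 0.2586, 0.0107]), 0.9), (array([0.3165, 0.3686, 0.012 ]), 0.8), (array([0.3744, 0.2454, 0.0141]), 0.8), (array([0.3884, 0.3578, 0.0133]), 0.67)]
gauge [(array([0.7747, 0.0391, 0.0026]), 0.6)]
bellows_cup [(array([ 0.7823,  0.1263
[... 1188 characters left out ...]
 0.251 , 0.0109]), 0.63)]
gauge [(array([0.7784, 0.0381, 0.0003]), 0.68)]
bellows_cup [(array([ 0.7831,  0.1281, -0.0034]), 0.84)]
ring_jar [(array([0.359 , 0.4461, 0.0007]), 0.79)]
{'time_s': 1.1, 'joint_positions': array([-1.3691,  0.3588,  1.5104, -0.    ,  1.2725, -0.1151]), 'joint_velocities': array([-0.0005, -0.0007, -0.0005,  0.0014, -0.0013,  0.0016]), 'joint_efforts': array([ -0.0014, -52.7607, -27.9052,  -0.0003,   0.0017,  -0.    ]), 'eef_pos': array([ 0.1869, -0.5701,  0.2313]), 'eef_rot': array([-0.    ,  0.9875,  0.1577, -0.    ]), 'contact_force': array([ 0.4862,  0.2668, -0.5648]), 'torque': array([-0.0111,  0.0174, -0.0194]), 'grasp_force': 0.0, 'width': 0.08533757124819612}
```

```bash
python3 - <<'E'
import cv2
for n,o in (('top','a'),('scene','b')):
    im=cv2.imread(f'pics/{n}1.png'); print(im.shape)
E
```

```text
(480, 640, 3)
(480, 640, 3)
```

View pics/top1.png

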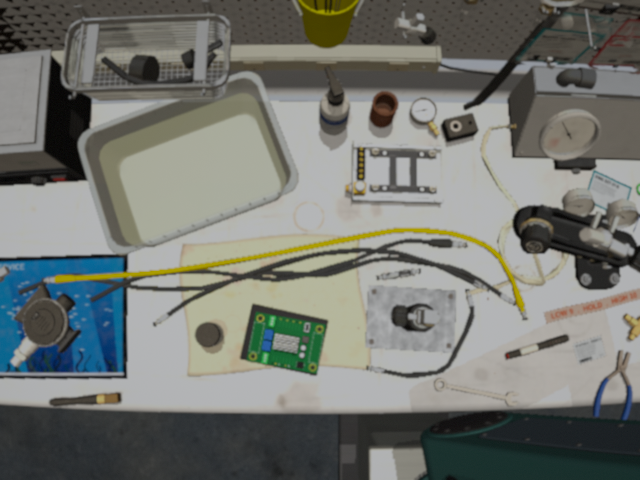

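View pics/scene1.png

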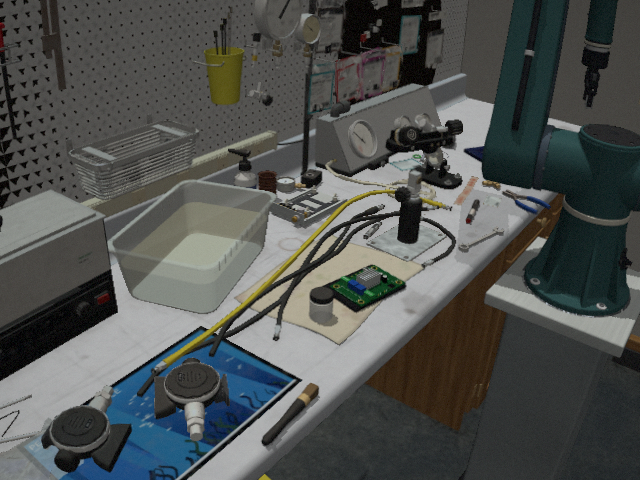

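The top view shows the board at about (285,340) with its blue relays on the left (+y). The chassis is at about (397,173), with the black and brass terminal strip also on the left. I'll zoom in on both.

```bash
python3 - <<'E'
from h import *
ims=[capture('top')['img'].astype(float) for _ in range(4)]
print(np.std([i[300,300] for i in ims],0))
m=np.mean(ims,0).astype(np.uint8)[:,:,::-1]
np.save('topm.npy',m)
a=cv2.resize(m[133:213,338:452],None,fx=7,fy=7,interpolation=cv2.INTER_CUBIC)
cv2.imwrite('pics/ch.png',a[:,:800])
b=cv2.resize(m[298:382,232:336],None,fx=7,fy=7,interpolation=cv2.INTER_CUBIC)
cv2.imwrite('pics/bd.png',b)
E
```

```text
[0.4330127 0.4330127 0.4330127]
```

View pics/ch.png

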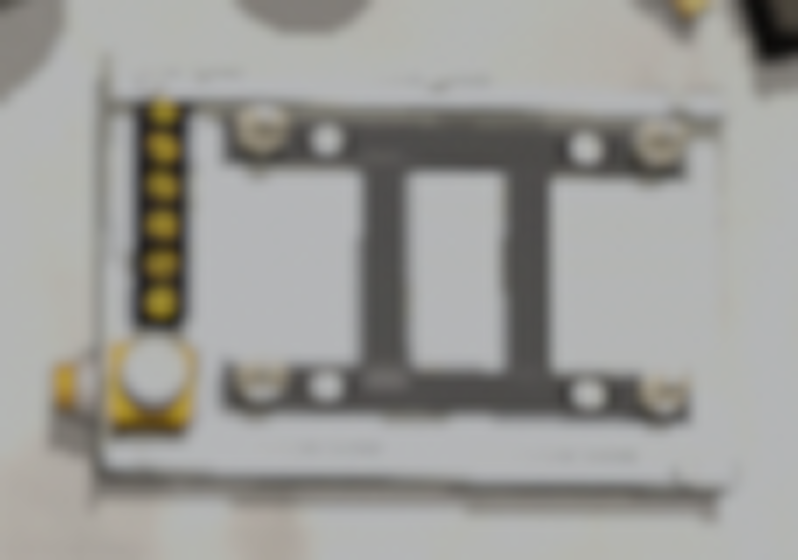

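View pics/bd.png

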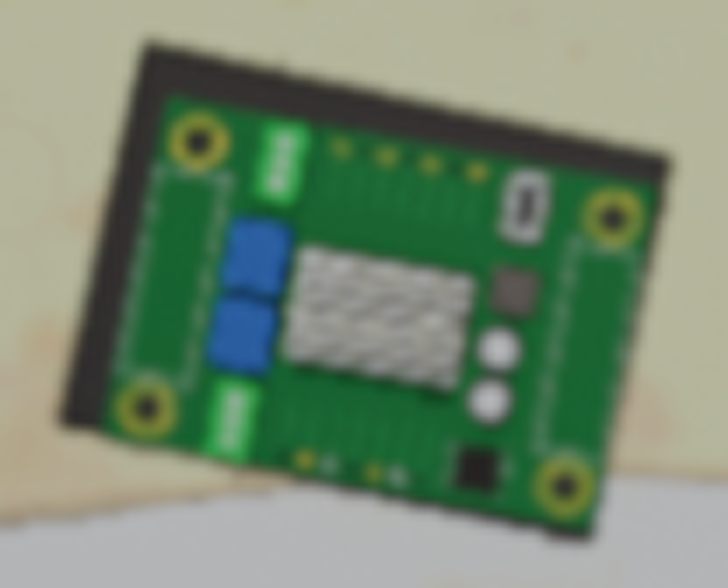

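The zoomed chassis crop shows the four pillars at about (262,130), (661,143), (262,381) and (664,393). In the board crop the holes are at (199,142), (613,218), (147,408) and (565,487). I'll fit a pose to each.

```bash
cat >> h.py <<'E'
L=np.array([[55,35],[55,-35],[-55,35],[-55,-35]])/1000
def fit(W,L=L):
    W=np.array(W)[:,:2];w=W.mean(0);a=W-w;b=L-L.mean(0)
    H=b.T@a; th=np.arctan2(H[0,1]-H[1,0],H[0,0]+H[1,1])
    R=np.array([[np.cos(th),-np.sin(th)],[np.sin(th),np.cos(th)]])
    t=w-R@L.mean(0); res=(W-(L@R.T+t))*1000
    return t,np.degrees(th),res,np.sqrt((a**2).sum()/(b**2).sum())
E
python3 - <<'E'
from h import *
np.set_printoptions(precision=4,suppress=True)
m=np.load('topm.npy'); c=capture('top')
up=lambda p,o:((p[0]+.5)/7-.5+o[0],(p[1]+.5)/7-.5+o[1])
# order a,b,c,d : board y+ = world -x (down in image)
bd=[(147,408),(199,142),(565,487),(613,218)]
ch=[(262,381),(262,130),(664,393),(661,143)]
print('board',fit([at(c,*up(p,(232,298)),.0112) for p in bd]))
for z in (.022,.027):
    print('pill',z,fit([at(c,*up(p,(338,133)),z) for p in ch]))
# subpixel: hole dark centroid, local ring
g=m.astype(float)
for p in bd:
    u,v=[int(round(q)) for q in up(p,(232,298))]
    print('hole',u,v);
# heat sink px centre
print('hs',at(c,*up((378,316),(232,298)),.035))
# chassis corners: tray top flange edges z=.018
print('corners',[at(c,*up(p,(338,133)),.018) for p in [(102,105),(718,118),(97,478),(715,492)]])
# scene
s=capture('scene')
t,th,_,_=fit([at(c,*up(p,(338,133)),.024) for p in ch])
R=np.array([[np.cos(np.radians(th)),-np.sin(np.radians(th))],[np.sin(np.radians(th)),np.cos(np.radians(th))]])
print([np.array(proj(s,np.r_[t+R@l,.022])) for l in L])
im=s['img'][180:235,262:352,::-1]
cv2.imwrite('pics/sc.png',cv2.resize(im,None,fx=8,fy=8,interpolation=cv2.INTER_CUBIC))
E
```

```text
board (array([0.3432, 0.3084]), np.float64(79.5526340026937), array([[-0.0409,  0.2425],
       [ 0.098 ,  0.0387],
       [-0.3307, -0.1821],
       [ 0.2736, -0.099 ]]), np.float64(1.0034089530987143))
pill 0.022 (array([0.6657, 0.0863]), np.float64(88.54449251880004), array([[-0.4154, -0.1351],
       [ 0.3688,  0.0907],
       [-0.4086,  0.2276],
       [ 0.4553, -0.1831]]), np.float64(1.0031252817923333))
pill 0.027 (array([0.6642, 0.0871]), np.float64(88.54449251880004), array([[-0.251 , -0.4047],
       [ 0.1911, -0.1713],
       [-0.2307,  0.4881],
       [ 0.2906,  0.0879]]), np.float64(0.9982743930595565))
hole 253 356
hole 260 318
hole 312 367
hole 319 329
hs [0.3432 0.308  0.035 ]
corners [array([0.7106, 0.1839, 0.018 ]), array([0.7084, 0.013 , 0.018 ]), array([0.6057, 0.1867, 0.018 ]), array([0.6023, 0.0186, 0.018 ])]
[array([307.2688, 209.0073]), array([286.0246, 200.5822]), array([334.7046, 195.0407]), array([313.7837, 187.3321])]
```

View pics/sc.png

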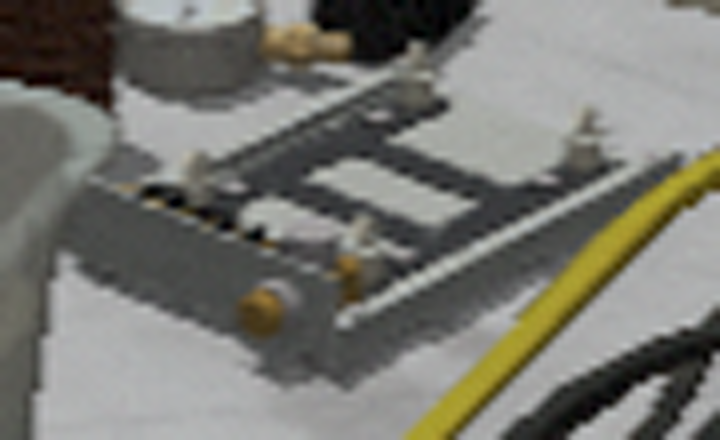

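The enlarged scene crop shows the pillar tips at about a (360,213), b (195,152), c (588,107) and d (416,42). They sit slightly lower than the top view predicts, so I'll cross-check both cameras against the networks' masks and against board features.

```bash
python3 - <<'E'
from h import *
np.set_printoptions(precision=4,suppress=True)
s=capture('scene'); c=capture('top')
up=lambda p,f,o:((p[0]+.5)/f-.5+o[0],(p[1]+.5)/f-.5+o[1])
tips=[(360,213),(195,152),(588,107),(416,42)]
sh=[(360,247),(195,180),(585,137),(415,82)]
for P,z in ((tips,.032),(sh,.022)): 
    t,th,r,k=fit([at(s,*up(p,8,(262,180)),z) for p in P]); print('scene',z,t,th,k); print(r)
# top: arrowhead tips vs shoulders with chassis
o=models.outline_of('chassis',c); M=o[0]['mask'].astype(np.uint8); print(o[0]['confidence'],cv2.boundingRect(M))
def corners(M):
    k=max(cv2.findContours(M,0,1)[0],key=cv2.contourArea);return k[:,0]
k=corners(M);r=cv2.minAreaRect(k);print(r)
# board check in scene
for (t,th,z) in (((.3432,.3084),79.55,.0112),):
    R=cv2.getRotationMatrix2D((0,0),-th,1)[:,:2]
    print([np.array(proj(s,np.r_[np.array(t)+R@l,z])) for l in L])
x,y=325,255
cv2.imwrite('pics/sb.png',cv2.resize(s['img'][y:y+60,x:x+90,::-1],None,fx=8,fy=8,interpolation=cv2.INTER_CUBIC))
E
```

```text
scene 0.032 [0.6612 0.0926] 88.37979033865732 0.9971173312615831
[[ 2.3306 -1.1802]
 [-1.9351  1.2483]
 [-1.4119  0.5357]
 [ 1.0165 -0.6038]]
scene 0.022 [0.6591 0.0953] 87.89135731529083 0.9679033013996027
[[ 1.7247 -1.8459]
 [-0.0331 -1.6551]
 [ 0.7083 -1.1044]
 [-2.3998  4.6054]]
0.61 (346, 143, 97, 61)
((394.6093444824219, 173.28262329101562), (96.42888641357422, 58.32771682739258), 1.6846843957901)
[array([360.2631, 300.8701]), array([335.5961, 285.3429]), array([398.0102, 281.2065]), array([373.3876, 267.1586])]
```

View pics/sb.png

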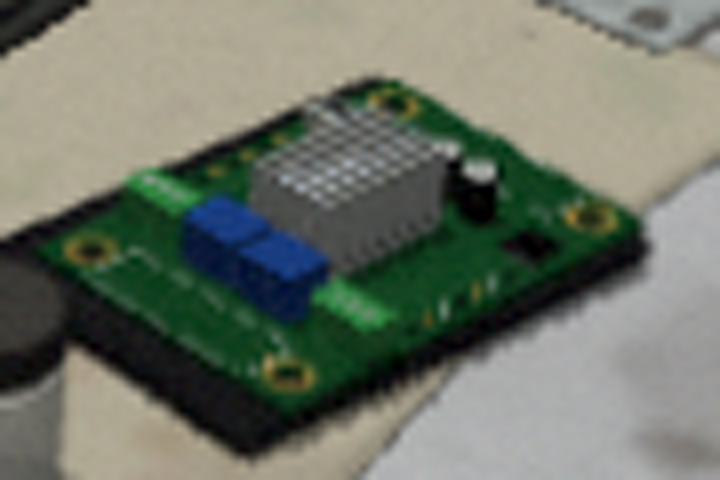

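Observed holes in the scene crop are a (289,373), b (91,250), c (591,217) and d (396,103). That is within about 0.5 px of the top-view board pose. Board: (0.3432, 0.3084), yaw 79.6°. Pillars: about (0.665, 0.087), yaw 88.5°. Moving to the board along an arc.

{"op": "apply_moves", "data": {
  "rows": [
    {"x": 0.0346, "y": 0.03, "z": 0.014, "turn": 2.7},
    {"x": 0.069, "y": 0.06, "z": 0.028, "turn": 5.4},
    {"x": 0.104, "y": 0.09, "z": 0.041, "turn": 8.1},
    {"x": 0.138, "y": 0.12, "z": 0.055, "turn": 10.8},
    {"x": 0.173, "y": 0.15, "z": 0.069, "turn": 13.5},
    {"x": 0.201, "y": 0.188, "z": 0.069, "turn": 16.2},
    {"x": 0.229, "y": 0.226, "z": 0.069, "turn": 18.9},
    {"x": 0.257, "y": 0.264, "z": 0.069, "turn": 21.6}
  ],
  "grip": 0.07
}}

```text
time_s: 2.35
eef_pos: [0.4449, -0.3045, 0.3006]
eef_rot: [0.0, 0.94, 0.341, 0.0]
contact_force: [0.9, -1.1, -0.2]
width: 0.0702
grasp_force: 0.0
```

{"op": "apply_moves", "data": {
  "rows": [
    {"x": 0.028, "y": 0.037, "z": 0, "turn": 2.7},
    {"x": 0.053, "y": 0.077, "z": 0, "turn": 5.4},
    {"x": 0.066, "y": 0.122, "z": 0, "turn": 8.1},
    {"x": 0.078, "y": 0.168, "z": 0, "turn": 10.8},
    {"x": 0.088, "y": 0.214, "z": 0, "turn": 13.5},
    {"x": 0.098, "y": 0.26, "z": 0, "turn": 16.2},
    {"x": 0.1, "y": 0.308, "z": -0.01, "turn": 18.9},
    {"x": 0.085, "y": 0.35, "z": -0.025, "turn": 21.6}
  ]
}}

```text
time_s: 3.15
eef_pos: [0.5313, 0.0462, 0.276]
eef_rot: [0.001, 0.859, 0.511, 0.002]
contact_force: [0.3, 0.7, 0.3]
width: 0.0697
grasp_force: 0.0
```

{"op": "apply_moves", "data": {
  "rows": [
    {"x": -0.02, "y": 0.04, "z": -0.02, "turn": 2.7},
    {"x": -0.04, "y": 0.08, "z": -0.04, "turn": 5.4},
    {"x": -0.062, "y": 0.12, "z": -0.055, "turn": 8.1},
    {"x": -0.09, "y": 0.155, "z": -0.072, "turn": 10.8},
    {"x": -0.12, "y": 0.188, "z": -0.09, "turn": 13.4},
    {"x": -0.15, "y": 0.22, "z": -0.11, "turn": 16},
    {"x": -0.175, "y": 0.25, "z": -0.135, "turn": 18.2},
    {"x": -0.186, "y": 0.2644, "z": -0.16, "turn": 18.2}
  ]
}}

```text
time_s: 3.95
eef_pos: [0.3408, 0.3102, 0.1148]
eef_rot: [-0.0, 0.768, 0.641, 0.0]
contact_force: [-0.4, 0.6, -0.2]
width: 0.0697
grasp_force: 0.0
```

{"op": "apply_moves", "data": {
  "rows": [
    {"z": -0.035},
    {"z": -0.065},
    {"z": -0.085},
    {"z": -0.095},
    {"z": -0.1},
    {"z": -0.1}
  ]
}}

```text
validation failed for argument at $.ro...
```

{"op": "apply_moves", "data": {
  "rows": [
    {"z": 0},
    {"z": 0},
    {"z": 0},
    {"z": 0},
    {"z": 0},
    {"z": 0}
  ],
  "grip": 0.015,
  "force": 40
}}

```text
validation failed for argument at $.ro...
```

{"op": "apply_moves", "data": {
  "rows": [
    {"x": 0, "y": 0, "turn": 0, "z": -0.035},
    {"x": 0, "y": 0, "turn": 0, "z": -0.065},
    {"x": 0, "y": 0, "turn": 0, "z": -0.085},
    {"x": 0, "y": 0, "turn": 0, "z": -0.095},
    {"x": 0, "y": 0, "turn": 0, "z": -0.1},
    {"x": 0, "y": 0, "turn": 0, "z": -0.1}
  ]
}}

```text
time_s: 4.55
eef_pos: [0.3432, 0.3084, 0.0153]
eef_rot: [-0.0, 0.769, 0.64, -0.0]
contact_force: [-0.7, -0.1, 0.8]
width: 0.0703
grasp_force: 0.0
```

{"op": "apply_moves", "data": {
  "rows": [
    {"x": 0, "y": 0, "turn": 0, "z": -0.001},
    {"x": 0, "y": 0, "turn": 0, "z": -0.001},
    {"x": 0, "y": 0, "turn": 0, "z": -0.001},
    {"x": 0, "y": 0, "turn": 0, "z": -0.001},
    {"x": 0, "y": 0, "turn": 0, "z": -0.001},
    {"x": 0, "y": 0, "turn": 0, "z": -0.001}
  ],
  "grip": 0.015,
  "force": 40
}}

```text
time_s: 5.15
eef_pos: [0.3434, 0.3086, 0.0151]
eef_rot: [0.0, 0.769, 0.64, 0.001]
contact_force: [-1.0, -0.9, 5.9]
width: 0.0254
grasp_force: 40.0
```

{"op": "apply_moves", "data": {
  "rows": [
    {"x": 0, "y": 0, "turn": 0, "z": 0.005},
    {"x": 0, "y": 0, "turn": 0, "z": 0.015},
    {"x": 0, "y": 0, "turn": 0, "z": 0.035},
    {"x": 0, "y": 0, "turn": 0, "z": 0.06},
    {"x": 0, "y": 0, "turn": 0, "z": 0.08},
    {"x": 0, "y": 0, "turn": 0, "z": 0.086},
    {"x": 0, "y": 0, "turn": 0, "z": 0.086}
  ]
}}

```text
time_s: 5.85
eef_pos: [0.3434, 0.3087, 0.1013]
eef_rot: [0.0, 0.769, 0.64, 0.001]
contact_force: [-0.4, -0.3, -2.2]
width: 0.0251
grasp_force: 39.8
```

```bash
python3 - <<'E'
from h import *
np.set_printoptions(precision=4,suppress=True)
for n in('top','scene'):
    c=snap(n,n+'2.png'); r=models.place_of('hole_a',c)
    print(n,[(np.array(x['centre']),round(x['confidence'],2)) for x in r[:5]])
    if n=='top':
        cv2.imwrite('pics/bd2.png',cv2.resize(c['img'][275:375,220:330,::-1],None,fx=6,fy=6,interpolation=cv2.INTER_CUBIC))
s=sensors.read_state();print(s['eef_pos'],s['eef_rot'],s['contact_force'],s['torque'],s['width'])
E
```

```text
top [(array([0.3023, 0.2615, 0.0967]), 0.48)]
scene [(array([0.367 , 0.2507, 0.095 ]), 0.91), (array([0.3821, 0.3554, 0.094 ]), 0.69), (array([0.2941, 0.2613, 0.0927]), 0.67), (array([0.3164, 0.3717, 0.0956]), 0.57)]
[0.3421 0.3077 0.0993] [-0.0002  0.7686  0.6398 -0.0011] [-0.6674 -0.3251 -1.696 ] [-0.0118 -0.0251  0.0221] 0.0251547031992728
```

View pics/bd2.png

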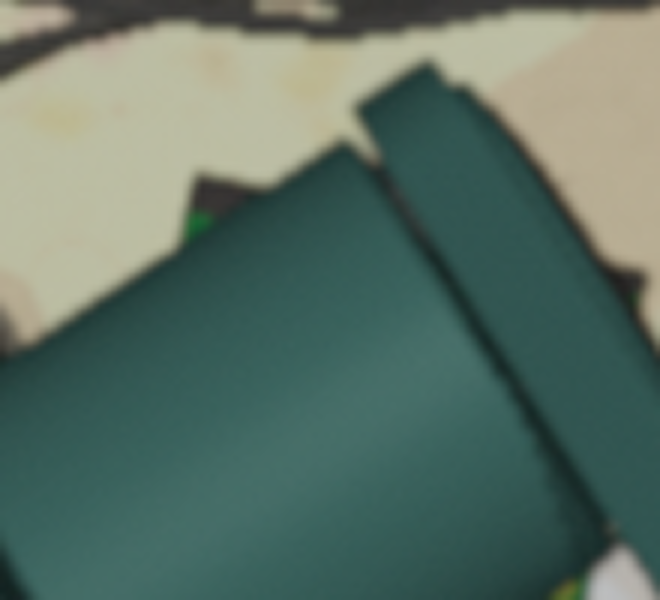

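The top view of the lifted board is mostly blocked by the arm. The scene network and the roughly 2.2 N load confirm it is held level. Moving over the chassis.

{"op": "apply_moves", "data": {
  "rows": [
    {"x": 0.038, "y": -0.026, "z": 0.015, "turn": 1.2},
    {"x": 0.078, "y": -0.054, "z": 0.02, "turn": 2.4},
    {"x": 0.118, "y": -0.081, "z": 0.02, "turn": 3.6},
    {"x": 0.158, "y": -0.109, "z": 0.02, "turn": 4.8},
    {"x": 0.198, "y": -0.136, "z": 0.02, "turn": 6},
    {"x": 0.238, "y": -0.164, "z": 0.02, "turn": 7.2},
    {"x": 0.278, "y": -0.191, "z": 0.01, "turn": 8.4},
    {"x": 0.312, "y": -0.215, "z": 0, "turn": 9}
  ]
}}

```text
time_s: 6.85
eef_pos: [0.6567, 0.0914, 0.0987]
eef_rot: [-0.0, 0.716, 0.698, -0.0]
contact_force: [0.4, 0.7, -2.8]
width: 0.0249
grasp_force: 40.2
```

{"op": "apply_moves", "data": {
  "rows": [
    {"x": 0.01, "y": -0.0067, "z": -0.015, "turn": 0},
    {"x": 0.01, "y": -0.0067, "z": -0.03, "turn": 0},
    {"x": 0.01, "y": -0.0067, "z": -0.04, "turn": 0},
    {"x": 0.01, "y": -0.0067, "z": -0.045, "turn": 0},
    {"x": 0.01, "y": -0.0067, "z": -0.045, "turn": 0},
    {"x": 0.01, "y": -0.0067, "z": -0.045, "turn": 0}
  ]
}}

```text
time_s: 7.45
eef_pos: [0.6644, 0.0875, 0.0557]
eef_rot: [-0.0, 0.716, 0.699, 0.0]
contact_force: [-0.3, 0.2, -2.4]
width: 0.0254
grasp_force: 40.3
```

```bash
python3 - <<'E'
from h import *
np.set_printoptions(precision=4,suppress=True)
s=sensors.read_state();print(s['time_s'],s['eef_pos'],2*np.degrees(np.arctan2(s['eef_rot'][2],s['eef_rot'][1])),s['contact_force'],s['torque'],s['width'])
c=snap('top','top3.png'); d=snap('scene','scene3.png')
a=cv2.resize(c['img'][133:213,338:452,::-1],(570,300)[0:1]+(400,),interpolation=cv2.INTER_CUBIC)[:, :]
b=cv2.resize(d['img'][150:230,262:352,::-1],(562,500),interpolation=cv2.INTER_CUBIC)
cv2.imwrite('pics/v3.png',np.vstack([cv2.resize(a,(428,300)),cv2.resize(b,(428,300))]))
E
```

```text
7.45 [0.6644 0.0875 0.0557] 88.61974765376246 [-0.3372  0.202  -2.4245] [-0.0247 -0.0172 -0.0304] 0.025366381961306046
```

View pics/v3.png

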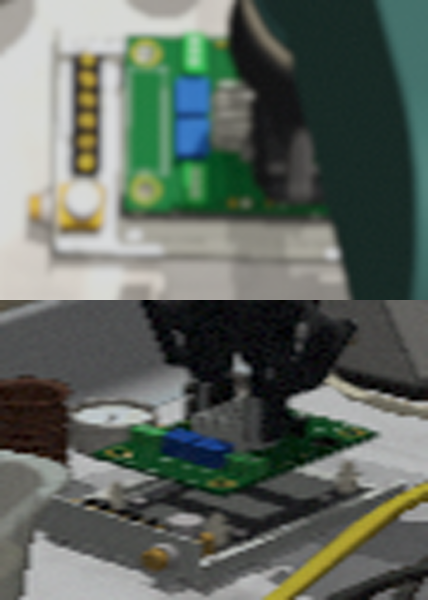

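The board is level above the chassis, relays towards the terminal strip. In the top crop the two relay-end holes show at (146,189) and (146,52). I'll measure the board-in-hand offset from them.

```bash
python3 - <<'E'
from h import *
np.set_printoptions(precision=4,suppress=True)
c=capture('top'); s=sensors.read_state();e=s['eef_pos'];print(e)
g=c['img'].astype(float)
from scipy.ndimage import gaussian_filter
# yellow ring: R-B high
y=(g[:,:,0]-g[:,:,2])
pts=[]
for u0,v0 in ((338+146.5/3.754-.5,133+189.5/3.75-.5),(338+146.5/3.754-.5,133+52.5/3.75-.5)):
    U,V=np.meshgrid(np.arange(int(u0)-5,int(u0)+7),np.arange(int(v0)-5,int(v0)+7))
    w=np.clip(y[V,U]-25,0,None); p=((w*U).sum()/w.sum(),(w*V).sum()/w.sum());print((u0,v0),p);pts.append(p)
P=np.array([at(c,*p,e[2]-.0071+.0032) for p in pts]);print(P,np.linalg.norm(P[0]-P[1]))
th=np.radians(88.55);d=np.array([np.cos(th),np.sin(th)])
print('board centre by top',P.mean(0)[:2]-.055*d,'yaw',np.degrees(np.arctan2(*(P[0]-P[1])[1::-1]))-90)
E
```

```text
[0.6653 0.0871 0.0563]
(376.5250399573788, 183.03333333333333) (np.float64(376.4167242570836), np.float64(183.05805114029025))
(376.5250399573788, 146.5) (np.float64(376.75098425196853), np.float64(145.60433070866142))
[[0.6313 0.1427 0.0524]
 [0.7034 0.1405 0.0524]] 0.07206702218514513
board centre by top [0.666  0.0866] yaw 88.20364267091335
```

{"op": "apply_moves", "data": {
  "rows": [
    {"x": 0, "y": 0, "z": -0.006, "turn": 0},
    {"x": 0, "y": 0, "z": -0.011, "turn": 0},
    {"x": 0, "y": 0, "z": -0.014, "turn": 0},
    {"x": 0, "y": 0, "z": -0.016, "turn": 0},
    {"x": 0, "y": 0, "z": -0.017, "turn": 0},
    {"x": 0, "y": 0, "z": -0.017, "turn": 0}
  ]
}}

```text
time_s: 8.2
eef_pos: [0.6648, 0.0865, 0.038]
eef_rot: [-0.0, 0.716, 0.698, -0.0]
contact_force: [0.1, 0.3, -1.9]
width: 0.0254
grasp_force: 40.3
```

{"op": "apply_moves", "data": {
  "rows": [
    {"x": 0, "y": 0, "z": -0.001, "turn": 0},
    {"x": 0, "y": 0, "z": -0.002, "turn": 0},
    {"x": 0, "y": 0, "z": -0.003, "turn": 0},
    {"x": 0, "y": 0, "z": -0.003, "turn": 0}
  ]
}}

```text
time_s: 8.6
eef_pos: [0.6652, 0.0866, 0.0353]
eef_rot: [0.0, 0.716, 0.698, 0.0]
contact_force: [0.6, 0.5, -2.7]
width: 0.0251
grasp_force: 40.4
```

{"op": "apply_moves", "data": {
  "rows": [
    {"x": 0, "y": 0, "z": -0.0005, "turn": 0},
    {"x": 0, "y": 0, "z": -0.001, "turn": 0},
    {"x": 0, "y": 0, "z": -0.0015, "turn": 0},
    {"x": 0, "y": 0, "z": -0.0015, "turn": 0}
  ]
}}

```text
time_s: 9.0
eef_pos: [0.6657, 0.0866, 0.0342]
eef_rot: [0.0, 0.716, 0.698, 0.001]
contact_force: [1.6, 0.4, 0.4]
width: 0.0252
grasp_force: 40.6
```

All four holes dropped over the arrowheads: the underside is about 27–28 mm up with a light load. Releasing so the board centres itself, then lifting.

{"op": "apply_moves", "data": {
  "rows": [
    {"x": 0, "y": 0, "z": 0, "turn": 0},
    {"x": 0, "y": 0, "z": 0, "turn": 0},
    {"x": 0, "y": 0, "z": 0.005, "turn": 0},
    {"x": 0, "y": 0, "z": 0.025, "turn": 0},
    {"x": 0, "y": 0, "z": 0.05, "turn": 0},
    {"x": 0, "y": 0.04, "z": 0.07, "turn": 0},
    {"x": 0.0014, "y": 0.055, "z": 0.07, "turn": 0},
    {"x": 0.0014, "y": 0.055, "z": 0.06, "turn": 0}
  ],
  "grip": 0.05
}}

```text
time_s: 9.8
eef_pos: [0.6678, 0.1439, 0.0956]
eef_rot: [0.001, 0.715, 0.699, 0.002]
contact_force: [0.1, 0.0, -0.2]
width: 0.0502
grasp_force: 0.0
```

```bash
python3 - <<'E'
from h import *
np.set_printoptions(precision=4,suppress=True)
s=sensors.read_state();print(s['time_s'],s['eef_pos'],s['contact_force'],s['width'])
c=snap('top','top4.png'); d=snap('scene','scene4.png')
for cc in (c,d): print([(np.array(x['centre']),round(x['confidence'],2)) for x in models.place_of('hole_a',cc)])
a=c['img'][133:213,338:452,::-1];b=d['img'][160:240,262:352,::-1]
cv2.imwrite('pics/v4.png',np.vstack([cv2.resize(a,(428,300),interpolation=2),cv2.resize(b,(428,300),interpolation=2)]))
E
```

```text
9.8 [0.6678 0.1439 0.0956] [ 0.1061  0.0094 -0.2184] 0.05023856362554426
[(array([0.7042, 0.1388, 0.0308]), 0.94), (array([0.633 , 0.1437, 0.0298]), 0.93), (array([0.7017, 0.0282, 0.0331]), 0.65), (array([0.7738, 0.0405, 0.0016]), 0.53)]
[(array([0.6275, 0.0285, 0.0293]), 0.84), (array([0.6968, 0.139 , 0.0272]), 0.74), (array([0.6316, 0.1445, 0.0274]), 0.72), (array([0.6991, 0.0352, 0.0275]), 0.56)]
```

View pics/v4.png

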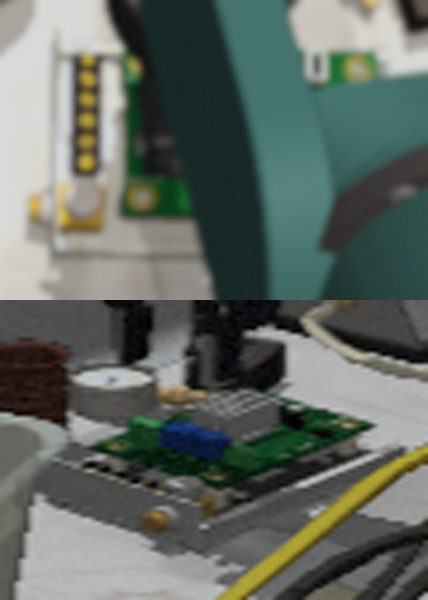

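The board rests level on the pillars, with white arrowheads showing in the holes. Now pressing the relay end with the fingertips spread to 26 mm.

{"op": "apply_moves", "data": {
  "rows": [
    {"x": 0, "y": 0, "z": 0, "turn": 0},
    {"x": 0, "y": 0, "z": -0.015, "turn": 0},
    {"x": 0, "y": 0, "z": -0.035, "turn": 0},
    {"x": 0, "y": 0, "z": -0.048, "turn": 0},
    {"x": 0, "y": 0, "z": -0.053, "turn": 0},
    {"x": 0, "y": 0, "z": -0.0545, "turn": 0},
    {"x": 0, "y": 0, "z": -0.0555, "turn": 0},
    {"x": 0, "y": 0, "z": -0.0555, "turn": 0}
  ],
  "grip": 0.026
}}

```text
time_s: 10.8
eef_pos: [0.6668, 0.1416, 0.0388]
eef_rot: [0.0, 0.716, 0.698, 0.0]
contact_force: [-0.8, 0.3, 0.3]
width: 0.0257
grasp_force: 0.0
```

{"op": "apply_moves", "data": {
  "rows": [
    {"x": 0, "y": 0, "z": -0.001, "turn": 0},
    {"x": 0, "y": 0, "z": -0.002, "turn": 0},
    {"x": 0, "y": 0, "z": -0.003, "turn": 0},
    {"x": 0, "y": 0, "z": -0.003, "turn": 0}
  ]
}}

```text
time_s: 11.2
eef_pos: [0.6662, 0.1416, 0.0353]
eef_rot: [-0.0, 0.716, 0.698, -0.0]
contact_force: [-0.2, -0.9, 0.4]
width: 0.0258
grasp_force: 0.0
```

{"op": "apply_moves", "data": {
  "rows": [
    {"x": 0, "y": 0, "z": -0.001, "turn": 0},
    {"x": 0, "y": 0, "z": -0.0015, "turn": 0},
    {"x": 0, "y": 0, "z": -0.0015, "turn": 0}
  ]
}}

```text
time_s: 11.5
eef_pos: [0.6662, 0.1416, 0.0336]
eef_rot: [-0.0, 0.716, 0.698, -0.0]
contact_force: [0.7, 0.8, -1.0]
width: 0.0259
grasp_force: 0.0
```

{"op": "apply_moves", "data": {
  "rows": [
    {"x": 0, "y": 0, "z": -0.0005, "turn": 0},
    {"x": 0, "y": 0, "z": -0.001, "turn": 0},
    {"x": 0, "y": 0, "z": -0.001, "turn": 0}
  ]
}}

```text
time_s: 11.8
eef_pos: [0.6662, 0.1416, 0.0327]
eef_rot: [-0.0, 0.716, 0.698, -0.0]
contact_force: [0.2, -0.1, 0.1]
width: 0.0266
grasp_force: 0.0
```

{"op": "apply_moves", "data": {
  "rows": [
    {"x": 0, "y": 0, "z": -0.0005, "turn": 0},
    {"x": 0, "y": 0, "z": -0.001, "turn": 0},
    {"x": 0, "y": 0, "z": -0.001, "turn": 0}
  ]
}}

```text
time_s: 12.1
eef_pos: [0.6663, 0.1416, 0.0317]
eef_rot: [-0.0, 0.716, 0.698, -0.0]
contact_force: [-0.1, -0.6, 0.4]
width: 0.0257
grasp_force: 0.0
```

{"op": "apply_moves", "data": {
  "rows": [
    {"x": 0, "y": 0, "z": -0.0005, "turn": 0},
    {"x": 0, "y": 0, "z": -0.001, "turn": 0},
    {"x": 0, "y": 0, "z": -0.001, "turn": 0}
  ]
}}

```text
time_s: 12.4
eef_pos: [0.6665, 0.1416, 0.0312]
eef_rot: [0.0, 0.716, 0.698, 0.0]
contact_force: [-1.8, -1.0, 4.5]
width: 0.0262
grasp_force: 2.2
```

{"op": "apply_moves", "data": {
  "rows": [
    {"x": 0, "y": 0, "z": -0.0005, "turn": 0},
    {"x": 0, "y": 0, "z": -0.001, "turn": 0},
    {"x": 0, "y": 0, "z": -0.001, "turn": 0}
  ]
}}

```text
time_s: 12.7
eef_pos: [0.6667, 0.1416, 0.0309]
eef_rot: [0.0, 0.716, 0.698, 0.0]
contact_force: [-2.8, -0.5, 9.2]
width: 0.0259
grasp_force: 4.5
```

{"op": "apply_moves", "data": {
  "rows": [
    {"x": 0, "y": 0, "z": -0.0005, "turn": 0},
    {"x": 0, "y": 0, "z": -0.0005, "turn": 0}
  ]
}}

```text
time_s: 12.9
eef_pos: [0.6668, 0.1417, 0.0307]
eef_rot: [0.0, 0.716, 0.698, 0.0]
contact_force: [-3.3, -0.5, 11.8]
width: 0.0261
grasp_force: 5.5
```

{"op": "apply_moves", "data": {
  "rows": [
    {"x": 0, "y": 0, "z": -0.0005, "turn": 0},
    {"x": 0, "y": 0, "z": -0.0005, "turn": 0}
  ]
}}

```text
time_s: 13.1
eef_pos: [0.6669, 0.1417, 0.0305]
eef_rot: [0.0, 0.716, 0.698, 0.001]
contact_force: [-1.8, -0.9, 11.5]
width: 0.0259
grasp_force: 6.2
```

{"op": "apply_moves", "data": {
  "rows": [
    {"x": 0, "y": 0, "z": -0.0005, "turn": 0},
    {"x": 0, "y": 0, "z": -0.0005, "turn": 0}
  ]
}}

```text
time_s: 13.3
eef_pos: [0.667, 0.1417, 0.0303]
eef_rot: [0.001, 0.716, 0.698, 0.001]
contact_force: [-3.2, -1.1, 14.3]
width: 0.0263
grasp_force: 7.1
```

{"op": "apply_moves", "data": {
  "rows": [
    {"x": 0, "y": 0, "z": -0.0005, "turn": 0},
    {"x": 0, "y": 0, "z": -0.0005, "turn": 0}
  ]
}}

```text
time_s: 13.5
eef_pos: [0.6671, 0.1417, 0.03]
eef_rot: [0.001, 0.716, 0.698, 0.001]
contact_force: [-3.7, -0.7, 16.2]
width: 0.0262
grasp_force: 7.9
```

{"op": "apply_moves", "data": {
  "rows": [
    {"x": 0, "y": 0, "z": -0.0005, "turn": 0},
    {"x": 0, "y": 0, "z": -0.0005, "turn": 0}
  ]
}}

```text
time_s: 13.7
eef_pos: [0.6672, 0.1417, 0.0298]
eef_rot: [0.001, 0.716, 0.698, 0.001]
contact_force: [-3.7, -0.3, 17.3]
width: 0.0261
grasp_force: 8.6
```

{"op": "apply_moves", "data": {
  "rows": [
    {"x": 0, "y": 0, "z": -0.0005, "turn": 0},
    {"x": 0, "y": 0, "z": -0.0005, "turn": 0}
  ]
}}

```text
time_s: 13.9
eef_pos: [0.6672, 0.1417, 0.0292]
eef_rot: [0.001, 0.716, 0.698, 0.001]
contact_force: [-2.1, 1.1, 3.9]
width: 0.0261
grasp_force: 2.3
```

{"op": "apply_moves", "data": {
  "rows": [
    {"x": 0, "y": 0, "z": -0.0004, "turn": 0},
    {"x": 0, "y": 0, "z": -0.0004, "turn": 0}
  ]
}}

```text
time_s: 14.1
eef_pos: [0.6663, 0.1416, 0.0263]
eef_rot: [-0.0, 0.716, 0.698, 0.0]
contact_force: [0.3, 0.4, 0.4]
width: 0.0259
grasp_force: 0.2
```

{"op": "apply_moves", "data": {
  "rows": [
    {"x": 0, "y": 0, "z": -0.0005, "turn": 0},
    {"x": 0, "y": 0, "z": -0.001, "turn": 0},
    {"x": 0, "y": 0, "z": -0.001, "turn": 0}
  ]
}}

```text
time_s: 14.4
eef_pos: [0.6663, 0.1417, 0.0257]
eef_rot: [-0.0, 0.716, 0.698, -0.0]
contact_force: [-1.4, 0.3, 6.2]
width: 0.0259
grasp_force: 3.3
```

{"op": "apply_moves", "data": {
  "rows": [
    {"x": 0, "y": 0, "z": -0.0005, "turn": 0},
    {"x": 0, "y": 0, "z": -0.001, "turn": 0},
    {"x": 0, "y": 0, "z": -0.001, "turn": 0}
  ]
}}

```text
time_s: 14.7
eef_pos: [0.6664, 0.1416, 0.0255]
eef_rot: [0.0, 0.716, 0.698, 0.0]
contact_force: [-3.4, -0.6, 12.4]
width: 0.0262
grasp_force: 6.1
```

{"op": "apply_moves", "data": {
  "rows": [
    {"x": 0, "y": 0, "z": -0.0007, "turn": 0},
    {"x": 0, "y": 0, "z": -0.0013, "turn": 0},
    {"x": 0, "y": 0, "z": -0.0013, "turn": 0}
  ]
}}

```text
time_s: 15.0
eef_pos: [0.6664, 0.1417, 0.0253]
eef_rot: [0.0, 0.716, 0.698, 0.0]
contact_force: [-6.1, -0.1, 20.5]
width: 0.026
grasp_force: 9.9
```

Relay end has clicked and stopped hard at 25.3 mm. Now the other end.

{"op": "apply_moves", "data": {
  "rows": [
    {"x": 0, "y": 0, "z": 0.015, "turn": 0},
    {"x": 0, "y": 0, "z": 0.05, "turn": 0},
    {"x": 0, "y": -0.02, "z": 0.06, "turn": 0},
    {"x": -0.001, "y": -0.06, "z": 0.06, "turn": 0},
    {"x": -0.0028, "y": -0.1, "z": 0.06, "turn": 0},
    {"x": -0.0028, "y": -0.11, "z": 0.05, "turn": 0},
    {"x": -0.0028, "y": -0.11, "z": 0.03, "turn": 0},
    {"x": -0.0028, "y": -0.11, "z": 0.0147, "turn": 0}
  ]
}}

```text
time_s: 15.8
eef_pos: [0.6629, 0.0305, 0.0363]
eef_rot: [-0.0, 0.717, 0.698, -0.0]
contact_force: [0.2, 0.5, 0.2]
width: 0.0259
grasp_force: 0.0
```

{"op": "apply_moves", "data": {
  "rows": [
    {"x": 0, "y": 0, "z": 0, "turn": 0},
    {"x": 0, "y": 0, "z": -0.0015, "turn": 0},
    {"x": 0, "y": 0, "z": -0.003, "turn": 0},
    {"x": 0, "y": 0, "z": -0.004, "turn": 0},
    {"x": 0, "y": 0, "z": -0.005, "turn": 0},
    {"x": 0, "y": 0, "z": -0.005, "turn": 0}
  ]
}}

```text
time_s: 16.4
eef_pos: [0.6637, 0.0318, 0.0331]
eef_rot: [0.0, 0.716, 0.698, 0.0]
contact_force: [0.1, 0.2, 0.4]
width: 0.0258
grasp_force: 0.0
```

{"op": "apply_moves", "data": {
  "rows": [
    {"x": 0, "y": 0, "z": -0.0005, "turn": 0},
    {"x": 0, "y": 0, "z": -0.001, "turn": 0},
    {"x": 0, "y": 0, "z": -0.001, "turn": 0}
  ]
}}

```text
time_s: 16.7
eef_pos: [0.6636, 0.0316, 0.032]
eef_rot: [0.0, 0.716, 0.698, 0.0]
contact_force: [0.0, 0.5, 2.5]
width: 0.0264
grasp_force: 0.7
```

{"op": "apply_moves", "data": {
  "rows": [
    {"x": 0, "y": 0, "z": -0.0005, "turn": 0},
    {"x": 0, "y": 0, "z": -0.001, "turn": 0},
    {"x": 0, "y": 0, "z": -0.001, "turn": 0}
  ]
}}

```text
time_s: 17.0
eef_pos: [0.6638, 0.0316, 0.0314]
eef_rot: [0.0, 0.716, 0.698, 0.0]
contact_force: [-2.1, 0.6, 5.7]
width: 0.026
grasp_force: 3.0
```

{"op": "apply_moves", "data": {
  "rows": [
    {"x": 0, "y": 0, "z": -0.0005, "turn": 0},
    {"x": 0, "y": 0, "z": -0.001, "turn": 0},
    {"x": 0, "y": 0, "z": -0.001, "turn": 0}
  ]
}}

```text
time_s: 17.3
eef_pos: [0.6639, 0.0316, 0.031]
eef_rot: [0.0, 0.716, 0.698, 0.0]
contact_force: [-2.0, 0.2, 9.6]
width: 0.0255
grasp_force: 4.9
```

{"op": "apply_moves", "data": {
  "rows": [
    {"x": 0, "y": 0, "z": -0.0005, "turn": 0},
    {"x": 0, "y": 0, "z": -0.001, "turn": 0},
    {"x": 0, "y": 0, "z": -0.001, "turn": 0}
  ]
}}

```text
time_s: 17.6
eef_pos: [0.6642, 0.0315, 0.0305]
eef_rot: [0.001, 0.716, 0.698, 0.0]
contact_force: [-2.8, 0.9, 12.9]
width: 0.0264
grasp_force: 6.2
```

{"op": "apply_moves", "data": {
  "rows": [
    {"x": 0, "y": 0, "z": -0.0005, "turn": 0},
    {"x": 0, "y": 0, "z": -0.0005, "turn": 0}
  ]
}}

```text
time_s: 17.8
eef_pos: [0.6642, 0.0315, 0.0302]
eef_rot: [0.001, 0.716, 0.698, 0.001]
contact_force: [-4.1, -0.4, 14.5]
width: 0.0261
grasp_force: 7.2
```

{"op": "apply_moves", "data": {
  "rows": [
    {"x": 0, "y": 0, "z": -0.0005, "turn": 0},
    {"x": 0, "y": 0, "z": -0.0005, "turn": 0}
  ]
}}

```text
time_s: 18.0
eef_pos: [0.6643, 0.0315, 0.0299]
eef_rot: [0.001, 0.716, 0.698, 0.001]
contact_force: [-3.1, -0.3, 16.4]
width: 0.026
grasp_force: 7.7
```

{"op": "apply_moves", "data": {
  "rows": [
    {"x": 0, "y": 0, "z": -0.0005, "turn": 0},
    {"x": 0, "y": 0, "z": -0.0005, "turn": 0}
  ]
}}

```text
time_s: 18.2
eef_pos: [0.6644, 0.0314, 0.0297]
eef_rot: [0.001, 0.716, 0.698, 0.001]
contact_force: [-4.9, 1.3, 16.8]
width: 0.0264
grasp_force: 8.4
```

Commanded 26.5 mm, measured 29.7 mm. The peak should be near.

{"op": "apply_moves", "data": {
  "rows": [
    {"x": 0, "y": 0, "z": -0.0005, "turn": 0},
    {"x": 0, "y": 0, "z": -0.0005, "turn": 0}
  ]
}}

```text
time_s: 18.4
eef_pos: [0.6636, 0.0315, 0.0271]
eef_rot: [0.0, 0.716, 0.698, 0.0]
contact_force: [0.6, -0.5, -0.5]
width: 0.026
grasp_force: 0.0
```

{"op": "apply_moves", "data": {
  "rows": [
    {"x": 0, "y": 0, "z": -0.0004, "turn": 0},
    {"x": 0, "y": 0, "z": -0.0004, "turn": 0}
  ]
}}

```text
time_s: 18.6
eef_pos: [0.6632, 0.0316, 0.0258]
eef_rot: [-0.0, 0.716, 0.698, -0.0]
contact_force: [0.4, -0.2, 0.1]
width: 0.0262
grasp_force: 0.0
```

{"op": "apply_moves", "data": {
  "rows": [
    {"x": 0, "y": 0, "z": -0.0005, "turn": 0},
    {"x": 0, "y": 0, "z": -0.001, "turn": 0},
    {"x": 0, "y": 0, "z": -0.0015, "turn": 0},
    {"x": 0, "y": 0, "z": -0.0015, "turn": 0}
  ]
}}

```text
time_s: 19.0
eef_pos: [0.6634, 0.0316, 0.0251]
eef_rot: [-0.0, 0.716, 0.698, -0.0]
contact_force: [-1.0, -0.0, 3.3]
width: 0.0262
grasp_force: 1.8
```

{"op": "apply_moves", "data": {
  "rows": [
    {"x": 0, "y": 0, "z": -0.0007, "turn": 0},
    {"x": 0, "y": 0, "z": -0.0013, "turn": 0},
    {"x": 0, "y": 0, "z": -0.0013, "turn": 0}
  ]
}}

```text
time_s: 19.3
eef_pos: [0.6634, 0.0316, 0.025]
eef_rot: [0.0, 0.716, 0.698, -0.0]
contact_force: [-4.1, 0.4, 13.1]
width: 0.0258
grasp_force: 6.3
```

{"op": "apply_moves", "data": {
  "rows": [
    {"x": 0, "y": 0, "z": -0.0006, "turn": 0},
    {"x": 0, "y": 0, "z": -0.0012, "turn": 0},
    {"x": 0, "y": 0, "z": -0.0012, "turn": 0}
  ]
}}

```text
time_s: 19.6
eef_pos: [0.6635, 0.0316, 0.0249]
eef_rot: [0.0, 0.716, 0.698, 0.0]
contact_force: [-6.1, 0.3, 20.4]
width: 0.0259
grasp_force: 10.3
```

{"op": "apply_moves", "data": {
  "rows": [
    {"x": 0, "y": 0, "z": 0.015, "turn": 0},
    {"x": 0, "y": 0, "z": 0.05, "turn": 0},
    {"x": 0, "y": 0.02, "z": 0.06, "turn": 0},
    {"x": 0.001, "y": 0.06, "z": 0.06, "turn": 0},
    {"x": 0.0028, "y": 0.1, "z": 0.06, "turn": 0},
    {"x": 0.0028, "y": 0.11, "z": 0.05, "turn": 0},
    {"x": 0.0028, "y": 0.11, "z": 0.03, "turn": 0},
    {"x": 0.0028, "y": 0.11, "z": 0.012, "turn": 0}
  ]
}}

```text
time_s: 20.4
eef_pos: [0.6664, 0.1421, 0.0337]
eef_rot: [0.0, 0.715, 0.699, 0.0]
contact_force: [-1.3, -0.3, -0.4]
width: 0.026
grasp_force: 0.0
```

{"op": "apply_moves", "data": {
  "rows": [
    {"x": 0, "y": 0, "z": -0.003, "turn": 0},
    {"x": 0, "y": 0, "z": -0.006, "turn": 0},
    {"x": 0, "y": 0, "z": -0.008, "turn": 0},
    {"x": 0, "y": 0, "z": -0.009, "turn": 0},
    {"x": 0, "y": 0, "z": -0.01, "turn": 0},
    {"x": 0, "y": 0, "z": -0.0105, "turn": 0},
    {"x": 0, "y": 0, "z": -0.0105, "turn": 0}
  ]
}}

```text
time_s: 21.1
eef_pos: [0.6669, 0.1415, 0.0251]
eef_rot: [0.0, 0.716, 0.698, 0.0]
contact_force: [-0.9, -0.2, 4.6]
width: 0.026
grasp_force: 2.4
```

Both ends stop at 25 mm, so the board is home. I'll press the relay end to about 18 N as a check, then back away.

{"op": "apply_moves", "data": {
  "rows": [
    {"x": 0, "y": 0, "z": -0.0007, "turn": 0},
    {"x": 0, "y": 0, "z": -0.0014, "turn": 0},
    {"x": 0, "y": 0, "z": -0.002, "turn": 0},
    {"x": 0, "y": 0, "z": -0.002, "turn": 0}
  ]
}}

```text
time_s: 21.5
eef_pos: [0.667, 0.1415, 0.0249]
eef_rot: [0.001, 0.716, 0.698, 0.001]
contact_force: [-4.2, -1.6, 17.7]
width: 0.0262
grasp_force: 9.1
```

{"op": "apply_moves", "data": {
  "rows": [
    {"x": 0, "y": 0, "z": 0.02, "turn": 0},
    {"x": 0, "y": 0, "z": 0.06, "turn": 0},
    {"x": 0, "y": 0, "z": 0.105, "turn": 0},
    {"x": -0.02, "y": 0.03, "z": 0.13, "turn": 0},
    {"x": -0.05, "y": 0.06, "z": 0.15, "turn": 0},
    {"x": -0.08, "y": 0.09, "z": 0.17, "turn": 0},
    {"x": -0.11, "y": 0.12, "z": 0.19, "turn": 0},
    {"x": -0.11, "y": 0.12, "z": 0.19, "turn": 0}
  ]
}}

```text
time_s: 22.3
eef_pos: [0.5539, 0.2655, 0.2153]
eef_rot: [-0.0, 0.715, 0.7, 0.002]
contact_force: [-0.0, -0.0, -0.8]
width: 0.0259
grasp_force: 0.0
```

{"op": "apply_moves", "data": {
  "rows": [
    {"x": -0.03, "y": 0.035, "z": 0, "turn": 0},
    {"x": -0.06, "y": 0.07, "z": 0, "turn": 0},
    {"x": -0.09, "y": 0.1, "z": 0, "turn": 0},
    {"x": -0.12, "y": 0.13, "z": 0, "turn": 0},
    {"x": -0.12, "y": 0.13, "z": 0, "turn": 0},
    {"x": -0.12, "y": 0.13, "z": 0, "turn": 0}
  ]
}}

```text
time_s: 22.9
eef_pos: [0.4362, 0.3918, 0.2118]
eef_rot: [0.0, 0.715, 0.699, 0.0]
contact_force: [0.4, -0.6, -1.0]
width: 0.026
grasp_force: 0.0
```

```bash
python3 - <<'E'
from h import *
np.set_printoptions(precision=4,suppress=True)
c=snap('top','top5.png'); d=snap('scene','scene5.png')
for cc in (c,d): 
    for l in ('hole_a','gauge','bellows_cup','ring_jar'): print(l,[(np.array(x['centre']),round(x['confidence'],2)) for x in models.place_of(l,cc)][:4])
a=c['img'][93:213,338:452,::-1];b=d['img'][160:240,262:352,::-1]
cv2.imwrite('pics/v5.png',np.hstack([cv2.resize(a,(380,400),interpolation=2),cv2.resize(b,(410,400),interpolation=2)]))
E
```

```text
hole_a [(array([0.6297, 0.0319, 0.0217]), 0.65), (array([0.7072, 0.0273, 0.027 ]), 0.65), (array([0.7039, 0.1392, 0.0226]), 0.64), (array([0.631 , 0.1447, 0.0241]), 0.59)]
gauge [(array([0.7749, 0.0391, 0.0034]), 0.95), (array([0.6651, 0.0907, 0.0229]), 0.17)]
bellows_cup [(array([ 0.7819,  0.1268, -0.0025]), 0.85)]
ring_jar [(array([0.358 , 0.449 , 0.0028]), 0.91)]
hole_a [(array([0.6344, 0.1441, 0.0257]), 0.98), (array([0.7018, 0.0328, 0.0202]), 0.91), (array([0.63  , 0.0312, 0.0192]), 0.76), (array([0.361 , 0.4489, 0.0059]), 0.67)]
gauge [(array([ 0.778 ,  0.0361, -0.002 ]), 0.83)]
bellows_cup []
ring_jar [(array([0.3593, 0.4462, 0.0007]), 0.61)]
```

View pics/v5.png

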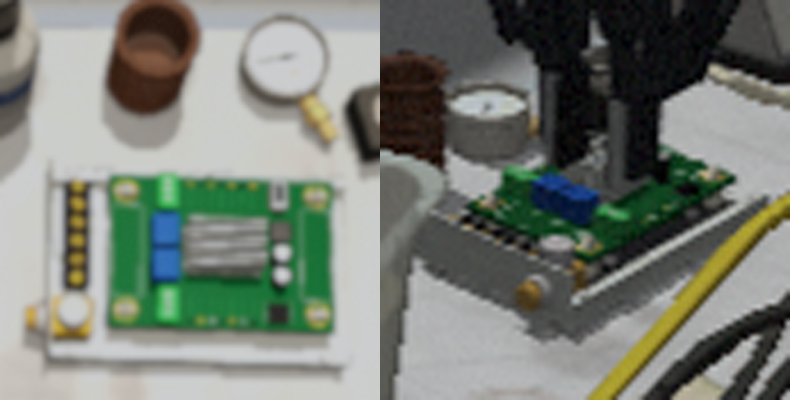

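The board sits square and level, with a white barb in each hole at about (125,190), (318,192), (125,310) and (317,315). Gauge, cup and jar are unmoved. Handing in.

```bash
python3 -c "
from rig import order
print(order.sign_off())"
```

```text
the job is handed in; nothing more can be done
None
```

The board is in the chassis with its relay end to the terminal strip. Both ends snapped through to a hard stop (peak push measured 20.5 N), the gauge, cup and jar are unmoved, and the job was handed in at about 23 s; no verdict came back.

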